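# Close the open end of a gel casting tray and lock its end gate

### The arm

A 6-joint arm with a two-finger parallel gripper is mounted at the origin on a cart in front of the work surface, level with it; the furniture and walls round the work are solid. World frame = base frame: x ahead of the robot, y to its left, z up, the work surface at z = 0. Lengths are in m, angles in rad, forces in N, time in s.
With the tool pointing down it reaches from about 0.275 to 1 m from the base axis. Payload 8.4 kg.
Tool frame: the origin (TCP) lies on the centre line of the jaws, within the pads' length; the fingertips stand 17 mm ahead of it and the grasp point (between the pads) lies 2 mm behind it (bot.tcp_to_tips is the z of the fingertips in the tool frame, in m); z points along the fingers, y is the line along which they close (so a half turn about z gives the same grasp; the last joint's range is limited). The gripper opens to 85 mm and grips with 20 to 120 N. Pads are 22 mm wide; open, the fingers measure 114 mm over their backs; the gripper's body (76 mm by 85 mm) begins 54 mm behind the grasp point. The pads swing forward as they close: fully open they stand 13 mm farther back than shut.
Start: joints at [1.269, 0.353, 1.633, -0, 1.155, -0.002], TCP at [0.185, 0.597, 0.248] pointing down, gripper open.
Joint ranges: [-2.63, 2.63], [-0.92, 2.1], [0.06, 2.66], [-1.3, 4.44], [0, 2.69], [-3.02, 3.02]. Speed limits (rad/s): [2.22, 2.22, 2.79, 3.14, 3.14, 3.14].

### API

Orientations are given as a unit quaternion [x, y, z, w].
In Python, from workcell import bot, hand, kinematics, get_obs, vision, hand_in gives the robot as it stands. The module is installed in compiled form; this text tells all that it offers. Calls block until the motion is done:
- bot.reach(position, orientation): joint-space move of the TCP to a pose.
- bot.servo_line(position, ori=None, velocity=0.15): straight line of the TCP; ori=None keeps the orientation; velocity is the mean speed in m/s.
- bot.goto_joints(angles): joint-space move.
- hand.move_gripper(opening, strength=None): finger opening in m; strength is the grip in N (None keeps the last); returns when the fingers have stopped.
- bot.dwell(seconds).
- kinematics.solve_ik(position, orientation): joint angles nearest the present ones, or None.
- get_obs(): the state.
- vision.read_camera(name): name is "scene" or "top" or "wrist"; returns a dict with "frame" (420x560x3 uint8, red, green, blue), "intrinsics" (3x3 intrinsics, pixels), "dist" ([k1, k2, p1, p2, k3] as OpenCV has them; the pictures are not rectified), "view" (4x4, takes a point from world to camera coordinates). Camera axes: x right, y down, z forward; pixel columns grow to the right and rows downward; lengths in m; the calibration is good to about 2 mm. A picture is of the moment at which its call begins. There is no depth.
A pose or a line that the arm cannot do raises bot.IKError and nothing moves.
- hand_in(): hands the job in; it is judged then, once.
The state is a dict: "time_s": time; "joint_pos": joint angles; "joint_vel": joint speeds; "joint_efforts": joint torques, N m; "position": TCP position; "orientation": TCP orientation; "wrist_force": force on the tool from outside, world axes, zero at the start; "ft_torque": the same for the moment, N m; "gripper_width": finger opening in m; "grip_force": force on a finger pad.
Only numpy, scipy, OpenCV 4.12 (cv2) and the standard library are available. Lean on these libraries where they do the work, as an engineer would, in place of code of your own. Each camera call takes 0.05 s, during which the arm holds its last target. There are 200 camera calls.

### The job

Get the gel casting tray ready to pour: take the end gate (the plain plate with a grip tab, not the toothed comb) out of the drying rack and slide it down edgewise into the grooves at the open end of the tray until it is fully home on the tray floor. Then turn the lock collar beside it clockwise until its arm lies over the gate against the stop pin, as at the far end, and let go; leave the spare comb, the bottle, the flask and the marker where they are.

Things in the scene. Friction and masses are not known exactly. Their poses are not given: they have to be found in the camera images.
- gel_caster: gel casting tray, fixed: grey base 164 x 144 mm, its top 12 mm above the worktop, with a clear tray 122 mm long (own x), 86 wide (own y), side walls ending 44 mm above the worktop. Origin: centre of underside, z up. The own +x end already has its gate, locked; a fixed comb hangs at own x = +22 mm. The end at own -x (towards the robot) is open
- gate_seat (a point): middle of the open end's groove, on the tray floor (16 mm up), axes as gel_caster: centre of the end gate's underside when home, gate axes parallel to the tray's. The two upright grooves are 8 mm wide along x (gate: 6) and 76 mm apart bottom to bottom along y (gate: 73), open at 44 mm above the worktop; their top 6 mm flare about 3 mm outwards all round
- end_gate: loose 40 g end gate: white plate 6 mm thick (own x), 73 wide (own y), 38 high; dark rubber foot strip 4 mm thick, 69 wide, 4 high; grip tab in the middle of its top edge, 8 mm thick (own x), 28 wide, ending 60 mm above the underside. Same either way round. Origin: centre of underside, z up. Starts upright in an outer slot of the rack, faces along the rack's x
- drying_rack: fixed grey drip tray 116 x 94 mm, rim 13 mm high, with three slots at own x = -32, 0 and +32 mm, each made of two pairs of steel pegs at own y = +24 and -24 mm, peg tops 34 mm above the worktop; plates stand on its floor, 5 mm above the worktop. Origin: centre of underside
- spare_comb: loose white comb, 40 g: 5 teeth below a bar 8 mm thick and 73 mm wide, 48 mm high in all, standing teeth down in the other outer slot of the drying rack; to be left there. Origin: centre of the underside
- lock_collar (a joint): angle (rad) of the black lock collar on a post beside the open end, axis at gel_caster x = -52, y = -54 mm: 0 fully open, growing clockwise from above, 1.309 locked at the stop pin. Arm 8 mm wide, 28 long, 56 to 60 mm above the worktop, points 1.309 - q rad anticlockwise of gel_caster +y, locked 2 mm over the gate's shoulder. Stays where left (friction 0.02 N m)
- collar_wing (a point): top middle of the collar's grip wing, on its axis, 82 mm above the worktop. The wing stands along the arm's line: 30 mm long (15 each side of the axis), 9 mm thick, 61 to 82 mm above the worktop, on a disc of radius 12 mm whose top is 62 mm above the worktop. The arm cannot pass over a gate that is not fully down
- reagent_bottle: small dark bottle with black cap, 40 mm wide, 60 mm high, standing behind the work; bystander. Origin: centre of the underside
- media_flask: clear conical flask with a stopper, 60 mm wide, 134 mm high, standing behind the work; bystander. Origin: centre of the underside
- black_marker: marker pen with black cap lying on the worktop behind the drying rack, 138 mm long, 20 mm thick; bystander

How it is judged:
On the way, in this order (a step that is already met when the one before it is completed fails the run):
1. the end gate stands fully home in the grooves, the collar not yet locked (horizontal distance between end_gate and gate_seat below 0.004 m and z of end_gate in the frame of gate_seat below 0.002 m and angle between the x axis of end_gate and the x axis of gel_caster, either way round below 0.12 rad and value of joint lock_collar below 0.9 rad), for 0.2 s.
2. the collar is turned to its stop over the gate (value of joint lock_collar above 1.2 rad), for 0.1 s.
At the end, for the whole second after the job is handed in: the end gate stands upright and at rest in the grooves (within 4 mm of the seat sideways, within 2 mm of the floor, within 7 degrees of square) and the lock collar is within 6 degrees of its stop, arm over the gate (horizontal distance between end_gate and gate_seat below 0.004 m and z of end_gate in the frame of gate_seat below 0.002 m and angle between the x axis of end_gate and the x axis of gel_caster, either way round below 0.12 rad and angle between end_gate's own z axis and vertical below 0.12 rad and linear speed of end_gate below 0.02 m/s and value of joint lock_collar above 1.2 rad); the robot touches nothing.
It fails at once if the spare comb was moved more than 25 mm (distance of spare_comb from where it was at the start of the episode above 0.025 m).
It fails at once if a bottle, the flask or the marker was moved more than 30 mm (distance of any of reagent_bottle, media_flask, black_marker from where it was at the start of the episode above 0.03 m).
It also fails if it takes over 45 s, if anything falls off the work surface, if the arm or the gripper's body presses on something with over 40 N, if the wrist force passes 120 N, or if a joint passes its speed limit or range.

## Working session

There is one attempt and no reset: what is moved stays moved. The work goes in short steps, each a Python script; the robot and the scene stay as the last script left them, time stands still between calls to the robot, and variables do not carry over. Pictures are saved under pics/ and viewed, at most 10 in all, crops included, and the job is handed in when it is done.

```bash
mkdir -p pics; python3 - <<'E'
from workcell import *
import cv2,numpy as np
for n in("top","scene"):
    d=vision.read_camera(n); cv2.imwrite(f"pics/{n}0.png",cv2.resize(d["frame"][...,::-1],(800,600),interpolation=cv2.INTER_CUBIC))
    print(n,d["intrinsics"].tolist(),d["dist"],np.round(d["view"],4).tolist())
o=get_obs();print(o["time_s"],o["orientation"],o["gripper_width"])
E
```

```text
top [[517.8097782653297, 0.0, 273.96225265643693], [0.0, 517.8097782653297, 213.87400078177058], [0.0, 0.0, 1.0]] [-0.09970762  0.          0.          0.          0.        ] [[-0.014, -0.9998, -0.0171, -0.063], [-0.9839, 0.0168, -0.1777, 0.6052], [0.1779, 0.0143, -0.9839, 1.2188], [0.0, 0.0, 0.0, 1.0]]
scene [[421.90755070025745, 0.0, 278.9878335805292], [0.0, 421.90755070025745, 211.53192948278937], [0.0, 0.0, 1.0]] [-0.07119604  0.          0.          0.          0.        ] [[-0.6468, -0.7626, 0.0097, 0.3017], [-0.5883, 0.4908, -0.6426, 0.451], [0.4853, -0.4213, -0.7661, 0.6207], [0.0, 0.0, 0.0, 1.0]]
0.1 [ 1.49348950e-01  9.88784350e-01 -6.24741314e-04 -1.05463898e-04] 0.08511602018430059
```

View pics/top0.png

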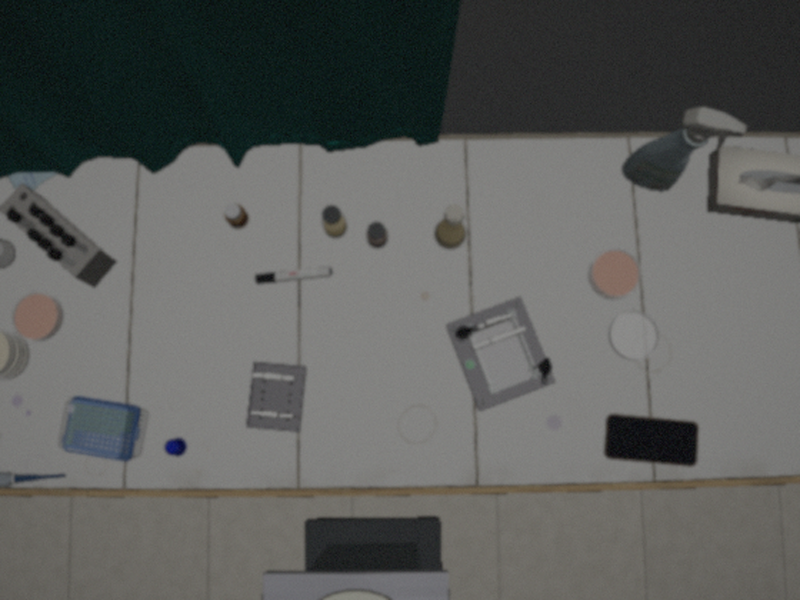

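View pics/scene0.png

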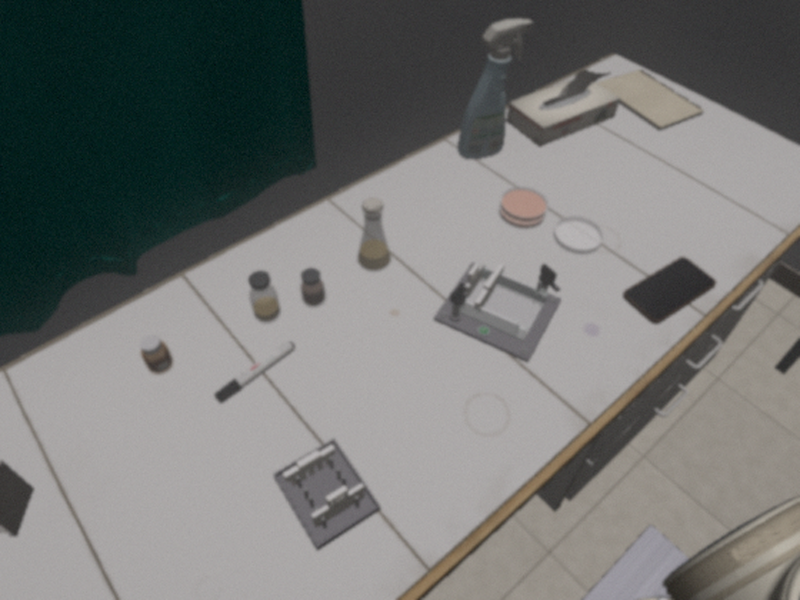

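The top view shows the rack at about (277,397) and the tray at (500,353) with its open end and black collar at (545,368). The scene view shows the plate with the tab in the near slot at (338,502) and the comb in the far slot. Next I'll localise these roughly, then look closer with the wrist camera.

```bash
cat > h.py <<'E'
from workcell import *
import cv2,numpy as np
from scipy.spatial.transform import Rotation as R
def ray(d,px,z):
    u=cv2.undistortPoints(np.array([[px]],float),d["intrinsics"],d["dist"])[0,0]
    V=d["view"];Rm=V[:3,:3];c=-Rm.T@V[:3,3];r=Rm.T@np.array([*u,1]);return c+r*(z-c[2])/r[2]
def proj(d,P):
    V=d["view"];return cv2.projectPoints(np.array(P,float).reshape(-1,3),cv2.Rodrigues(V[:3,:3])[0],V[:3,3],d["intrinsics"],d["dist"])[0][:,0]
def down(a): # tool down, tool y (closing line) along world angle a
    y=np.array([np.cos(a),np.sin(a),0]);z=np.array([0,0,-1.]);return R.from_matrix(np.c_[np.cross(y,z),y,z]).as_quat()
E
python3 - <<'E'
from h import *
d=vision.read_camera("top")
for n,p,z in [("rack",(277,397),.01),("tray",(500,353),.012),("c1",(447,325),.012),("c2",(520,298),.012),("c3",(554,381),.012),("c4",(480,409),.012),("gate",(272,414),.06),("collar",(545,366),.08)]:
    print(n,ray(d,np.array(p)*.7,z).round(3))
bot.reach([.36,.16,.33],get_obs()["orientation"])
w=vision.read_camera("wrist");cv2.imwrite("pics/w1.png",cv2.resize(w["frame"][...,::-1],(800,600),interpolation=cv2.INTER_CUBIC))
print(w["view"].round(3),get_obs()["orientation"],w["intrinsics"][0,0])
bot.reach([.38,-.2,.33],get_obs()["orientation"])
w=vision.read_camera("wrist");cv2.imwrite("pics/w2.png",cv2.resize(w["frame"][...,::-1],(800,600),interpolation=cv2.INTER_CUBIC))
import pickle
print(get_obs()["time_s"])
E
```

```text
rack [0.453 0.131 0.01 ]
tray [ 0.524 -0.261  0.012]
c1 [ 0.575 -0.17   0.012]
c2 [ 0.621 -0.301  0.012]
c3 [ 0.473 -0.354  0.012]
c4 [ 0.427 -0.223  0.012]
gate [0.421 0.131 0.06 ]
collar [ 0.493 -0.327  0.08 ]
[[ 0.295  0.956 -0.001 -0.259]
 [ 0.907 -0.28   0.315 -0.348]
 [ 0.3   -0.094 -0.949  0.366]
 [ 0.     0.     0.     1.   ]] [ 1.48873729e-01  9.88856063e-01 -5.08051174e-04 -2.05148760e-04] 355.72851535796656
3.3417
```

View pics/w1.png

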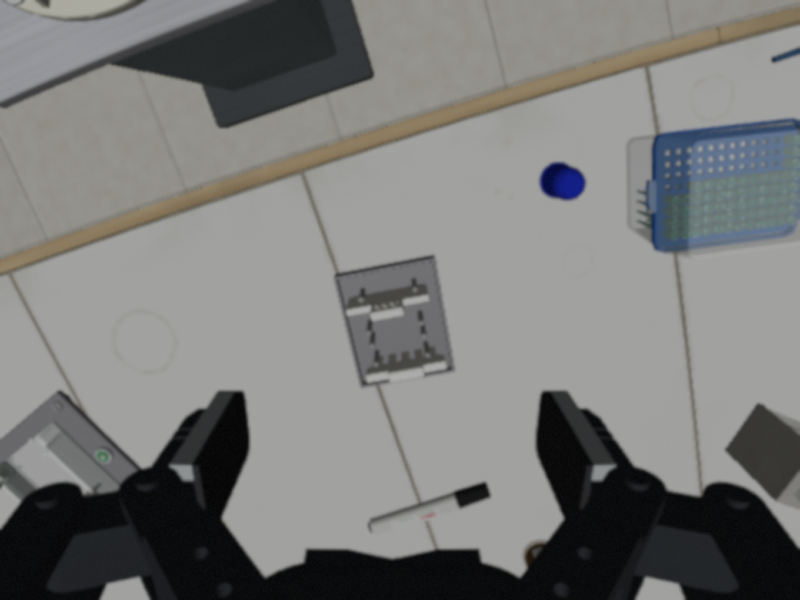

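View pics/w2.png

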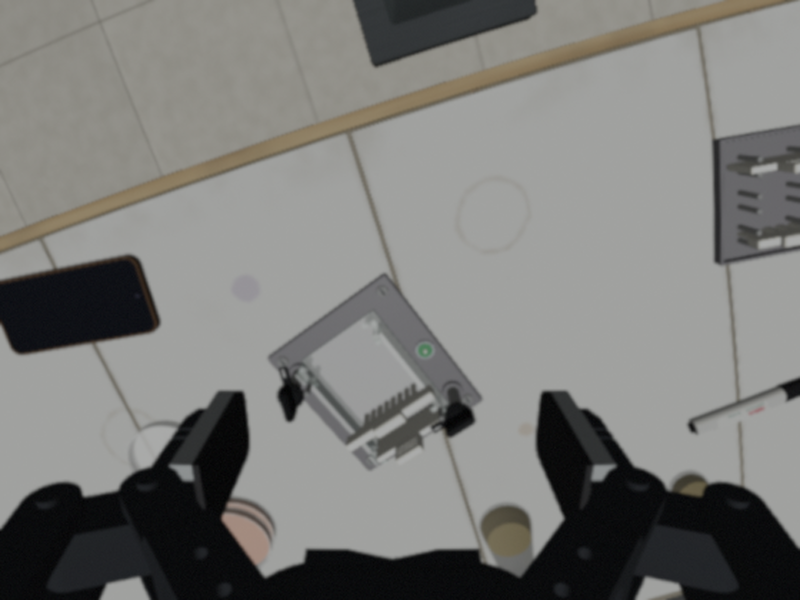

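w1 shows the gate with its tab at about (385,303) and the comb at (405,368) in the rack. w2 shows the tray's open end, with corners (385,275) and (270,357) and the wing at (290,390). I'll now take close wrist views in the grasp and insertion orientations, so that any camera bias cancels.

```bash
python3 - <<'E'
from h import *
import pickle
def look(n,xy,a):
    tx=np.array([-np.sin(a),np.cos(a)])
    bot.reach([*(np.array(xy)-.05*tx),.14],down(a))
    bot.dwell(.2)
    w=vision.read_camera("wrist");pickle.dump(w,open(n+".pkl","wb"))
    cv2.imwrite(f"pics/{n}.png",cv2.resize(w["frame"][40:320,100:460][...,::-1],(792,616),interpolation=cv2.INTER_CUBIC)[:600])
    print(get_obs()["joint_pos"],get_obs()["position"],get_obs()["time_s"])
look("tray",(.475,-.279),.35)
look("rack",(.425,.131),-.04)
E
```

```text
[-5.87055069e-01  4.20236207e-01  1.80039706e+00  2.20291065e-05
  9.18982483e-01 -9.37965916e-01] [ 0.49253006 -0.3258712   0.14131559] 4.5917
[ 1.84692429e-01  2.03840959e-01  2.13243438e+00 -4.15747938e-05
  8.05289358e-01  2.25598054e-01] [0.42329057 0.08059581 0.13996495] 6.3667
```

View pics/tray.png

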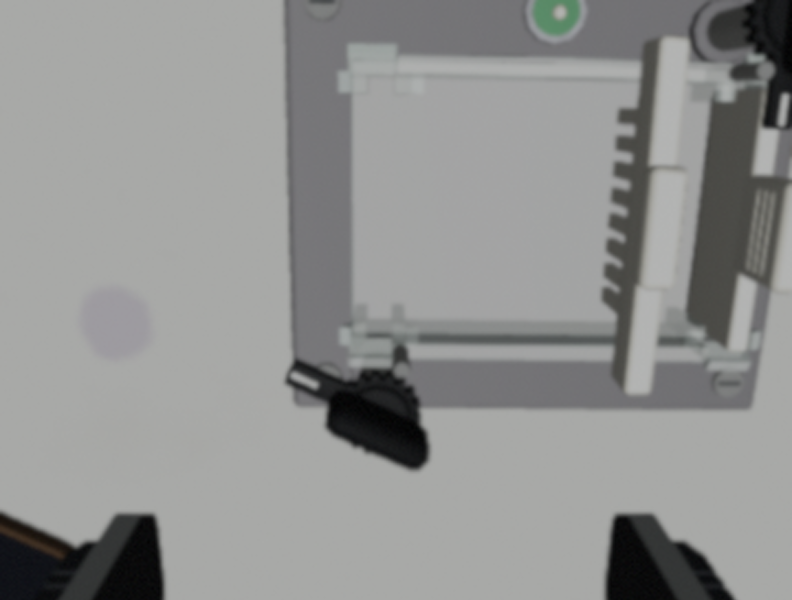

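View pics/rack.png

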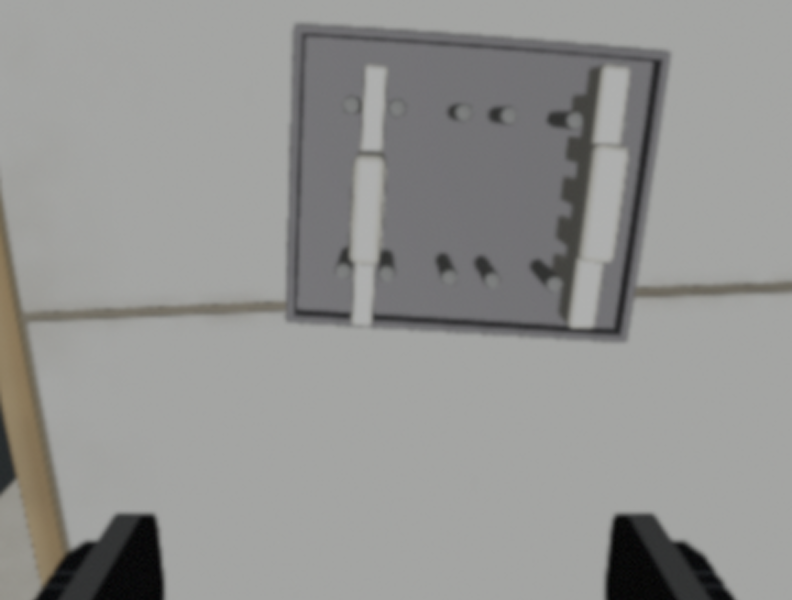

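The tray view shows base corners at (295,405) and (751,408), with the left edge running to (286,0). The rack view has rim corners at (295,25), (668,52), (627,340) and (287,320), and tab-top corners at (357,155), (384,155), (379,262) and (350,262). I'll fit the poses and overlay the models.

```bash
cat > fit.py <<'E'
from h import *
import pickle
from scipy.optimize import least_squares
full=lambda p:np.array(p,float)/2.2+[100,40]
W=lambda q,P:np.array([[q[0]+np.cos(q[2])*x-np.sin(q[2])*y,q[1]+np.sin(q[2])*x+np.cos(q[2])*y,z] for x,y,z in P])
def fit(d,P,px,q0):
    s=least_squares(lambda q:(proj(d,W(q,P))-full(px)).ravel(),q0);print(s.x.round(4),(s.fun*2.2).round(1));return s.x
t=pickle.load(open("tray.pkl","rb"));k=pickle.load(open("rack.pkl","rb"))
# tray: two corners + point on left edge (only distance to edge)
c=np.array([ray(t,full(p),.012) for p in [(295,405),(751,408),(286,0)]]);print("len",np.linalg.norm(c[1]-c[0]))
def r(q):
    L=(c[:,:2]-q[:2])@np.array([[np.cos(q[2]),-np.sin(q[2])],[np.sin(q[2]),np.cos(q[2])]])
    return [L[0,0]+.082,L[0,1]+.072,L[1,0]-.082,L[1,1]+.072,L[2,0]+.082]
s=least_squares(r,[.52,-.26,.35]);tray=s.x;print("tray",tray.round(4),np.round(s.fun,4))
rack=fit(k,[(-.058,.047,.013),(.058,.047,.013),(.058,-.047,.013),(-.058,-.047,.013)],[(295,25),(668,52),(627,340),(287,320)],[.453,.131,-.04])
gate=fit(k,[(-.004,.014,.065),(.004,.014,.065),(.004,-.014,.065),(-.004,-.014,.065)],[(357,155),(384,155),(379,262),(350,262)],[.42,.131,-.04])
print("gate in rack",(R.from_euler('z',-rack[2]).as_matrix()[:2,:2]@(gate-rack)[:2]).round(4))
E
cat > ov.py <<'E'
from fit import *
def draw(d,n,sets):
    im=cv2.resize(d["frame"][40:320,100:460][...,::-1],(792,616),interpolation=cv2.INTER_CUBIC)
    for q,P,col in sets:
        p=((proj(d,W(q,P))-[100,40])*2.2).round().astype(int);cv2.polylines(im,[p.reshape(-1,1,2)],len(P)>2,col,1)
    return im[:600]
box=lambda x,y,a,b,z:[(x-a,y-b,z),(x+a,y-b,z),(x+a,y+b,z),(x-a,y+b,z)]
G=(0,255,0);Rd=(0,0,255);B=(255,0,0)
wy=1.309
A=W([-.052,-.054,np.pi/2+wy],[(-.015,-.0045,.082),(.015,-.0045,.082),(.015,.0045,.082),(-.015,.0045,.082)])
cv2.imwrite("pics/ovt.png",draw(t,"t",[(tray,box(0,0,.082,.072,.012),G),(tray,box(-.052,0,.004,.038,.044),Rd),(tray,box(0,0,.061,.043,.044),B),(tray,box(.052,0,.003,.0365,.054),Rd),(tray,box(.052,0,.004,.014,.076),G),(tray,A,G)]))
E
python3 ov.py
```

```text
len 0.1624277695703535
tray [ 0.5219 -0.2592  0.338 ] [ 0.0006 -0.0003 -0.001   0.0003  0.0004]
[ 0.4525  0.1345 -0.0996] [-2.1 -1.8  3.2 -2.   0.3  2.3 -1.4  2.7]
[ 0.4207  0.1363 -0.0991] [-2.6 -2.5  2.3 -0.6  1.   2.6 -0.7  0.8]
gate in rack [-0.0319 -0.0014]
```

View pics/ovt.png

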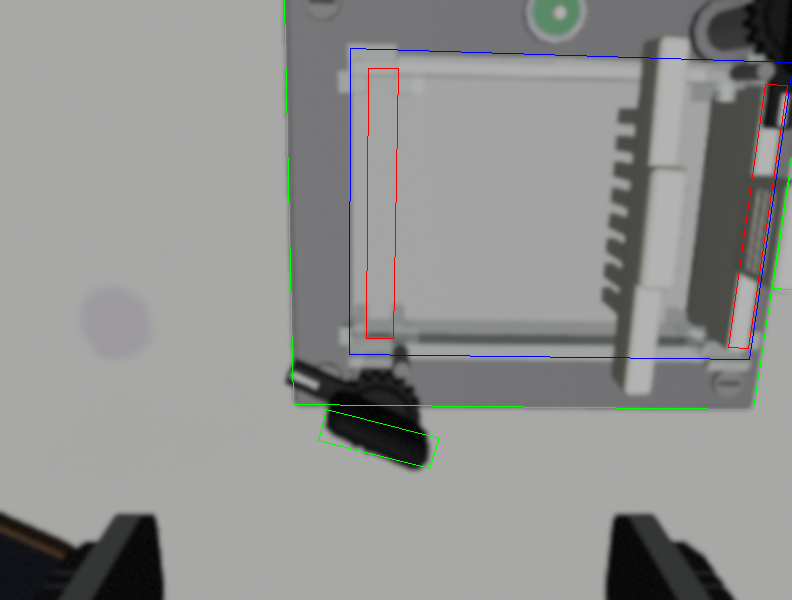

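The overlay matches the grooves, the far gate and the walls, so gate_seat is at own x = −52. The arm stands at about q ≈ 0.2. Now I'll grasp the gate and carry it above the seat.

```bash
cat > pick.py <<'E'
from fit import *
hand.move_gripper(.04,40)
bot.reach([*gate[:2],.12],down(gate[2]))
bot.servo_line([*gate[:2],.063],velocity=.08)
f0=get_obs();print(f0["position"].round(4),f0["wrist_force"].round(1))
hand.move_gripper(0,40);bot.dwell(.2)
o=get_obs();print(o["gripper_width"],o["grip_force"],o["wrist_force"].round(1))
bot.servo_line([*gate[:2],.165],velocity=.1)
seat=W(tray,[(-.052,0,.016)])[0];print("seat",seat)
bot.reach([*seat[:2],.165],down(tray[2]))
bot.servo_line([*seat[:2],.058+.060],velocity=.08);bot.dwell(.3)
o=get_obs();print(o["position"].round(4),o["gripper_width"],o["wrist_force"].round(1),o["time_s"])
w=vision.read_camera("wrist");pickle.dump(w,open("ins.pkl","wb"))
cv2.imwrite("pics/ins.png",cv2.resize(w["frame"][140:420,100:460][...,::-1],(792,616),interpolation=cv2.INTER_CUBIC)[:600])
s=vision.read_camera("scene");pickle.dump(s,open("ins_s.pkl","wb"))
E
python3 pick.py
```

```text
len 0.1624277695703535
tray [ 0.5219 -0.2592  0.338 ] [ 0.0006 -0.0003 -0.001   0.0003  0.0004]
[ 0.4525  0.1345 -0.0996] [-2.1 -1.8  3.2 -2.   0.3  2.3 -1.4  2.7]
[ 0.4207  0.1363 -0.0991] [-2.6 -2.5  2.3 -0.6  1.   2.6 -0.7  0.8]
gate in rack [-0.0319 -0.0014]
[0.421  0.1362 0.0633] [ 0.2 -0.5 -0.1]
0.007201778236737229 40.569836497306824 [-1.4 -1.1  6.8]
seat [ 0.47288665 -0.27644161  0.016     ]
[ 0.4731 -0.2766  0.1184] 0.006921690507560285 [ 0.5  0.1 -0. ] 12.4083
```

View pics/ins.png

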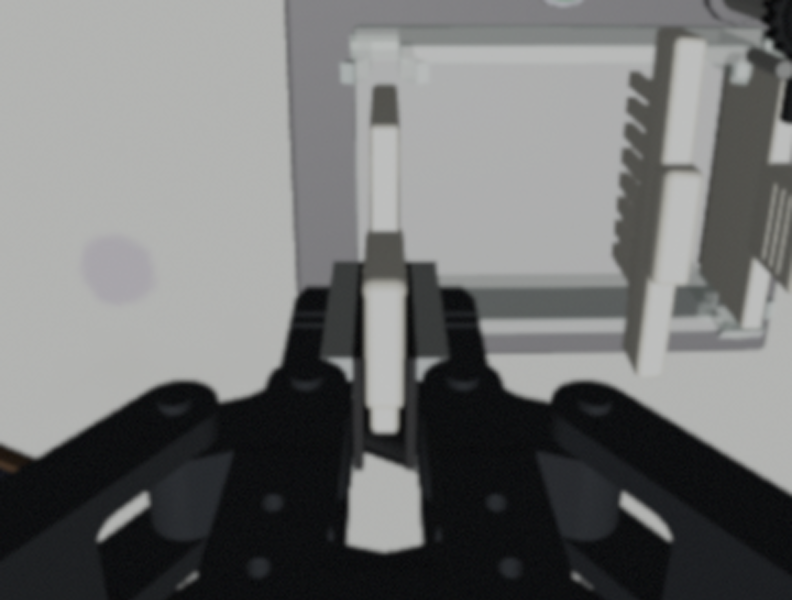

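The view shows the gate held straight in the jaws, with the shoulder's +y end at (372–398,125) and the tab end at (365–405,282). I'll compare these with the model's prediction.

```bash
python3 - <<'E' | tail -6
from fit import *
d=pickle.load(open("ins.pkl","rb"))
f2=lambda p:np.array(p,float)/2.2+[100,140]
q=np.array([.4731,-.2766,tray[2]])
P=[(-.003,.0365,.0984),(.003,.0365,.0984),(-.004,.014,.1204),(.004,.014,.1204)]
px=[(372,125),(398,125),(365,281),(405,281)]
print("pred",((proj(d,W(q,P))-[100,140])*2.2).round(0).tolist())
s=least_squares(lambda q:(proj(d,W(q,P))-f2(px)).ravel(),q)
Rt=np.array([[np.cos(q[2]),np.sin(q[2])],[-np.sin(q[2]),np.cos(q[2])]])
print("gate fit in tray axes mm",(Rt@(s.x-q)[:2]*1e3).round(2),s.x[2]-q[2],(s.fun*2.2).round(1))
# tray by this picture: groove and base, predicted pixels
T=[(-.082,0,.012),(-.082,.06,.012),(-.061,.043,.044),(-.056,.038,.044),(-.048,.038,.044),(.082,-.072,.012),(0,-.072,.012)]
print(((proj(d,W(tray,T))-[100,140])*2.2).round(0).tolist())
E
```

```text
[ 0.4525  0.1345 -0.0996] [-2.1 -1.8  3.2 -2.   0.3  2.3 -1.4  2.7]
[ 0.4207  0.1363 -0.0991] [-2.6 -2.5  2.3 -0.6  1.   2.6 -0.7  0.8]
gate in rack [-0.0319 -0.0014]
pred [[373.0, 125.0], [404.0, 125.0], [367.0, 282.0], [411.0, 282.0]]
gate fit in tray axes mm [-0.74  0.13] -0.0015208622642309821 [-2.4 -0.5  2.4 -0.4 -2.5  0.4  2.5  0.5]
[[291.0, 156.0], [284.0, -38.0], [352.0, 39.0], [371.0, 58.0], [402.0, 58.0], [766.0, 348.0], [536.0, 352.0]]
```

The agreement is within 1 mm. I'll shift +0.7 mm in own x and insert with force monitoring.

```bash
cat > ins.py <<'E'
from fit import *
seat=W(tray,[(-.0513,0,.016)])[0]
z=.118
bot.servo_line([*seat[:2],.106],velocity=.06)
z=.106
while z>.070:
    z-=.003 if z>.078 else .001
    bot.servo_line([*seat[:2],z],velocity=.04)
    o=get_obs();f=o["wrist_force"];print(round(z,3),o["position"].round(4),f.round(1),o["ft_torque"].round(2))
    if np.linalg.norm(f)>15: break
print(o["time_s"],o["gripper_width"])
E
python3 ins.py|tail -n +6
```

```text
0.103 [ 0.4735 -0.2761  0.1028] [-0.4  0.  -0.5] [-0.01 -0.06  0.07]
0.1 [ 0.4734 -0.2761  0.0998] [ 0.6  0.  -0.6] [0.06 0.03 0.01]
0.097 [ 0.4734 -0.2761  0.0968] [-0.  -0.3 -0.3] [0.02 0.01 0.04]
0.094 [ 0.4734 -0.2761  0.0938] [ 0.1 -0.2 -0. ] [ 0.01  0.06 -0.01]
0.091 [ 0.4734 -0.2762  0.0908] [-1.1  0.1 -0.6] [-0.03 -0.01  0.01]
0.088 [ 0.4735 -0.2762  0.0878] [ 0.   0.8 -0.7] [ 0.03 -0.03  0.01]
0.085 [ 0.4734 -0.2761  0.0848] [ 0.3  0.3 -0.4] [ 0.03 -0.01  0.04]
0.082 [ 0.4734 -0.2762  0.0818] [-0.5  0.  -0.2] [-0.02  0.02  0.06]
0.079 [ 0.4735 -0.2762  0.0788] [0.  0.8 0.6] [-0.02 -0.02 -0.03]
0.076 [ 0.4734 -0.2761  0.0758] [-0.9  0.8 -0.5] [ 0.08  0.04 -0.03]
0.075 [ 0.4735 -0.2762  0.075 ] [-0.3 -0.5 -0.8] [-0.01 -0.02  0.05]
0.074 [ 0.4738 -0.2763  0.0745] [-1.8  1.8  6.1] [ 0.17  0.26 -0.05]
0.073 [ 0.4739 -0.2763  0.0745] [-3.8  2.  17.9] [0.57 0.77 0.01]
16.1083 0.007091052656938766
```

It seated at the predicted height (TCP 0.0745) with a firm floor contact. I'll release it, measure the arm angle, grip the wing and turn it.

```bash
cat > turn.py <<'E'
from fit import *
o=get_obs();p=o["position"]
hand.move_gripper(.03,30);bot.dwell(.1)
bot.servo_line([p[0],p[1],.15],velocity=.12)
ax=W(tray,[(-.052,-.054,0)])[0]
v=[ray(t,full(q),.06)[:2]-ax[:2] for q in [(295,375),(318,386)]]
phi=[np.arctan2(u[1],u[0])-tray[2]-np.pi/2 for u in v];phi=[(x+np.pi)%(2*np.pi)-np.pi for x in phi]
print("phi",phi,[np.linalg.norm(u) for u in v]);ph=np.mean(phi)
ax=W(tray,[(-.0513,-.054,0)])[0];a0=tray[2]+ph
bot.reach([*ax[:2],.13],down(a0))
bot.servo_line([*ax[:2],.083],velocity=.08)
print(get_obs()["position"].round(4),get_obs()["wrist_force"].round(1))
hand.move_gripper(0,30);bot.dwell(.1)
o=get_obs();print(o["gripper_width"],o["wrist_force"].round(1),o["ft_torque"].round(2))
for a in np.linspace(a0,tray[2]-.04,9)[1:]:
    bot.reach([*ax[:2],.083],down(a));o=get_obs();print(round(a-tray[2],3),o["wrist_force"].round(1),o["ft_torque"].round(2))
    if abs(o["ft_torque"][2])>1 or np.linalg.norm(o["wrist_force"])>25:break
print(o["gripper_width"],o["time_s"])
E
python3 turn.py|tail -n +6
```

```text
phi [np.float64(1.186989349183361), np.float64(1.2177777572770285)] [np.float64(0.025516033959681023), np.float64(0.018366198684947918)]
[ 0.4916 -0.3272  0.083 ] [ 0.2 -1.3 -0.2]
0.007962776796315121 [-0.8 -6.3  1.3] [-0.8  -0.02  0.03]
1.047 [ 0.3 -5.4  1. ] [-0.85  0.01 -0.05]
0.892 [-0.8 -5.6  0.4] [-0.97 -0.01  0.01]
0.736 [-0.1 -6.4  1.7] [-1.    0.02 -0.  ]
0.581 [-0.  -6.4  0.9] [-1.03  0.04 -0.01]
0.426 [-0.9 -8.1  1.3] [-1.11  0.02 -0.04]
0.271 [-1.4 -7.5  1.2] [-1.19  0.12  0.03]
0.115 [-0.5 -8.4  0.9] [-1.18  0.19 -0.05]
-0.04 [-0.8 -7.5  0.2] [-1.28  0.06  0.61]
0.008246484806861017 21.8583
```

The torque rose to 0.61 N m at the end, so the arm is against the stop. I'll release, retreat and check.

```bash
python3 - <<'E' | tail -n +6
from fit import *
p=get_obs()["position"]
hand.move_gripper(.03);bot.dwell(.1)
bot.servo_line([p[0],p[1],.15],velocity=.12)
a=.35;tx=np.array([-np.sin(a),np.cos(a)])
bot.reach([*(np.array([.475,-.279])-.05*tx),.16],down(a));bot.dwell(.2)
w=vision.read_camera("wrist");cv2.imwrite("pics/end.png",cv2.resize(w["frame"][40:320,100:460][...,::-1],(792,616),interpolation=cv2.INTER_CUBIC)[:600])
print(((proj(w,W(tray,[(-.055,.0365,.054),(-.049,.0365,.054),(-.056,.014,.076),(-.048,.014,.076),(-.048,-.014,.076),(-.056,-.026,.06),(-.048,-.026,.06)]))-[100,40])*2.2).round().tolist(),get_obs()["time_s"])
E
```

```text
[[375.0, 77.0], [396.0, 77.0], [369.0, 164.0], [400.0, 164.0], [398.0, 269.0], [369.0, 299.0], [397.0, 299.0]] 23.5083
```

View pics/end.png

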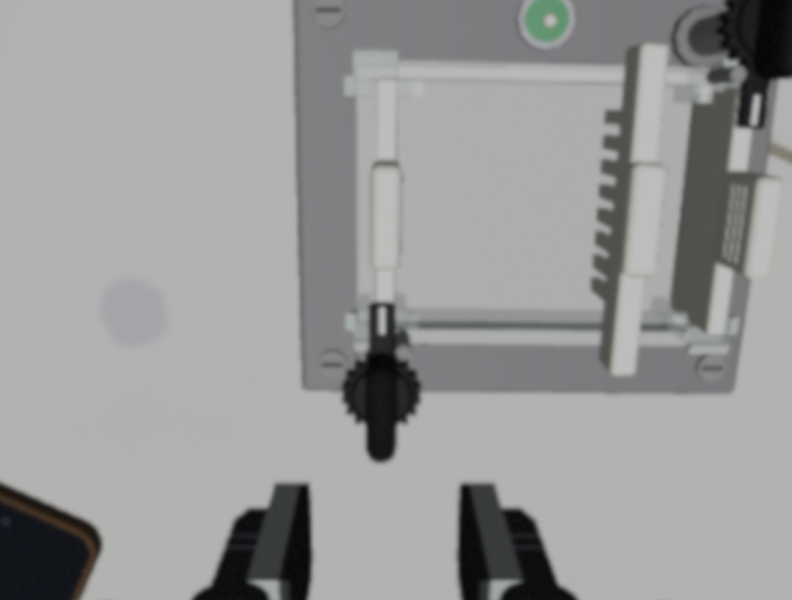

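The gate is seated in the grooves, with its tab at (370–400,165–268) as predicted. The collar arm lies over it at (382,305), square and against the stop pin at (402,342). Handing in.

```bash
python3 -c "
from workcell import *
print(hand_in())"
```

```text
the job is handed in; nothing more can be done
None
```

The end gate is fully down in the grooves and the lock collar is turned to its stop over it; the final wrist picture shows both, I touched nothing else, and the job was handed in at about 23.5 s (the hand-in call returned no verdict).

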